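# Find and release the latched key on a goldsmith's switch unit

### The arm

A 6-joint arm with a two-finger parallel gripper is mounted at the origin on the work surface. World frame = base frame: x ahead of the robot, y to its left, z up, the work surface at z = 0. Lengths are in m, angles in rad, forces in N, time in s.
With the tool pointing down it reaches from about 0.225 to 0.875 m from the base axis. Payload 3.4 kg.
Tool frame: the origin (TCP) lies midway between the tips of the shut fingers; the grasp point (between the pads) lies 19 mm behind it (manip.tcp_to_grasp is the distance from the TCP to the grasp point, in m); x points along the fingers, y is the direction in which the jaws open and shut, and the axes are right-handed (so a half turn about x gives the same grasp; the last joint's range is limited). The gripper opens to 85 mm and grips with 20 to 120 N. Pads are 22 mm wide; open, the fingers measure 114 mm over their backs; the gripper's body (76 mm by 85 mm) begins 54 mm behind the grasp point. The pads swing forward as they close: fully open they stand 13 mm farther back than shut.
Start: joints at [1.221, 0.276, 1.505, -0, 1.361, -0.121], TCP at [0.13, 0.56, 0.231] pointing down, gripper open.
Joint ranges: [-2.89, 2.89], [-0.75, 2.08], [0.22, 2.7], [-1.18, 4.32], [0.11, 2.71], [-2.7, 2.7]. Speed limits (rad/s): [2.57, 2.57, 3.14, 3.14, 3.14, 3.14].

### API

Orientations are given as a unit quaternion [w, x, y, z].
In Python, from rig import readout, eyes, job, manip gives the robot as it stands. The module is installed in compiled form; this text tells all that it offers.
- The arm moves only by the tool carry_out, never from a script. Its argument "deltas" is one flat list of numbers, 7 for each row, row after row: the shift along the tool's x, y, z scaled (see below), then the turn, a rotation vector about the tool's x, y, z scaled (see below), then the opening, from -1 (shut) to 1 (fully open). In form: [dx, dy, dz, ax, ay, az, grip, dx, dy, dz, ax, ay, az, grip, ...]. A call has 1 to 10 rows; each row shifts and turns the commanded pose from where the row before left it, along the tool's axes as they then stand; what a row does not reach is not made up. The controller multiplies each number of a shift by 60 mm and each number of a turn by 4 degrees. A row lasts 1/8 s, in which the tool goes at most 62.5 mm and 10.7 degrees, less where a joint would pass 70% of its speed; a pose out of reach is approached as far as the arm can. A call with a number of a shift or a turn outside -1 to 1 is refused whole. A call with a gripper value outside its range is refused whole. The fingers move at their own pace and stop on an object; "newtons" is the grip in N (left out, the last holds). Time passes only in rows, so rows that do not move let the fingers close. It gives the time, the measured TCP pose, the force and the opening at its end, in the units of the state.
- readout.get_state(): the state, without advancing time (a new reading comes with each control period).
- eyes.get_image(name): name is "scene" or "top" or "wrist"; returns a dict with "color" (384x512x3 uint8, red, green, blue), "z_map" (384x512 float32, m along the optical axis (not along the pixel's ray), 0 where there is no reading), "mtx" (3x3 intrinsics, pixels), "origin" and "orientation" of the camera in the world. Camera axes: x right, y down, z forward; pixel columns grow to the right and rows downward; lengths in m; the calibration is good to about 2 mm. A picture is of the moment at which its call begins.
- job.sign_off(): hands the job in, once; it reports no verdict.
The state is a dict: "clock": time; "qpos": joint angles; "qd": joint speeds; "effort": joint torques, N m; "position": TCP position; "ee_rot": TCP orientation; "contact_force": force on the tool from outside, world axes, zero at the start; "moment": the same for the moment, N m; "width": finger opening in m.
Only numpy, scipy, OpenCV 4.12 (cv2) and the standard library are available. Lean on these libraries where they do the work, as an engineer would, in place of code of your own. Each camera call takes 0.05 s, during which the arm holds its last target.

### The job

One of the four white keys on the bench's switch unit has been left latched down, so one tool circuit is still on. With the fingertips tap each key lightly, one after another along the row from the key beside the round dial to the far end, to feel which one is latched, so lightly that none is pushed in; when all four have been tapped, press the latched key fully in and let go so that it springs up. Leave all four keys standing up, and do not shift, pick up or knock the loose things about.

Things in the scene. Friction and masses are not known exactly. Their poses are not given: they have to be found in the camera images.
- unit: The switch unit: a low grey steel box fixed to the bench, 130 (its x) x 350 (its y) x 60 mm high. Origin: centre of its underside, on the bench; x points to its rear, y along the key row towards its round black dial (34 mm wide, rising 16 mm above the box's top), z up. It stands turned by up to 0.3 rad either way.
- place_1 (a point): Fixed point on the unit's top face (60 mm above the bench) under the middle of the first (the one beside the dial) key of the row, counted from the dial; it does not move with the key. The places are 55 mm apart; the first is 57.5 mm from the dial's centre.
- place_2 (a point): Fixed point on the unit's top face (60 mm above the bench) under the middle of the second key of the row, counted from the dial; it does not move with the key. The places are 55 mm apart; the first is 57.5 mm from the dial's centre.
- place_3 (a point): Fixed point on the unit's top face (60 mm above the bench) under the middle of the third key of the row, counted from the dial; it does not move with the key. The places are 55 mm apart; the first is 57.5 mm from the dial's centre.
- place_4 (a point): Fixed point on the unit's top face (60 mm above the bench) under the middle of the last key of the row, counted from the dial; it does not move with the key. The places are 55 mm apart; the first is 57.5 mm from the dial's centre.
- key_a: One of four identical white keys a to d, in random order along the row. Cap 36 mm (along the unit's x) x 24 mm (along its y). Origin: centre of the cap's top face. Up, the top is 18 mm above the unit's top face; a 4 mm high steel frame surrounds its foot. It goes straight down 9.5 mm to a stop against a spring: about 1 N to start it, 5.5 N at the bottom. Exactly one of the four is latched at the start.
- key_b: Key like key_a, origin in the middle of its top face. All four have the same latch: a latched key stays 5 mm low (top 13 mm above the unit's top face); pressed on to the stop (top 8.5 mm above that face) and let go, it springs all the way up. Let go before the stop, it stays latched.
- key_c: Key like key_a, with the same latch; origin in the middle of its top face. Whichever key is latched does not give until about 2.8 N and trips at the stop, at about 4.5 N; a key that stands up springs back when let go.
- key_d: Key like key_a, with the same latch; origin in the middle of its top face.
- disc: Bystander, loose, to be left alone: dark round wooden block, 120 mm wide, 16 mm high, at the dial end of the unit. Origin: centre of its underside.
- tweezers: Bystander, loose, to be left alone: steel tweezers, about 150 mm long, 8 mm high, lying in front of the unit. Origin: near its middle, on its underside.
- jar: Bystander, loose, to be left alone: small amber glass jar, 44 mm wide, 50 mm high, in front of the unit. Origin: centre of its underside.
- tin: Bystander, loose, to be left alone: small brass tin, 32 mm wide, 20 mm high, standing on the unit's top behind the keys. Origin: centre of its underside.
- mandrel: Bystander, loose, to be left alone: tapered steel ring mandrel on its foot, 38 mm wide, 90 mm high, behind the unit. Origin: centre of its underside.
- crown_1: Bystander, loose, to be left alone: brass crown ornament, about 18 x 22 mm, 5 mm thick, on the dark board beyond the end of the unit away from the dial. Origin: centre of its underside.
- crown_2: Bystander, loose, to be left alone: brass crown ornament like the other, on the same board. Origin: centre of its underside.
- graver: Bystander, loose, to be left alone: hand tool with a round handle, 150 mm long, lying behind the unit. Origin: near its middle, on its underside.

How it is judged:
By the outcome, as a careful person would: the job done as asked, in the order asked, and still so for the second after the job is handed in, with the robot touching nothing.
It also fails if it takes over 48 s, if anything falls off the work surface, if the arm or the gripper's body presses on something with over 40 N, if the wrist force passes 120 N, or if a joint passes its speed limit or range.

## Working session

There is one attempt and no reset: what is moved stays moved. The work goes in short steps, Python scripts to look and compute and a tool call to move; the robot and the scene stay as the last step left them, time stands still between calls to the robot, and variables do not carry over. Pictures are saved under pics/ and viewed, and the job is handed in when it is done.

Besides the shell and the picture viewer there is one more tool, called as name(argument=value, ...), one argument or row to a line, values as JSON. carry_out: Moves the arm, as the interface text tells. Its arguments: {"type":"object","properties":{"deltas":{"type":"array"},"newtons":{"type":"number"}},"required":["deltas"]}

```bash
ls; mkdir -p pics
python3 - <<'E'
from rig import readout, eyes, job, manip
import cv2,pickle
print(readout.get_state()); print(manip.tcp_to_grasp)
d={}
for n in ["scene","top","wrist"]:
    im=eyes.get_image(n); d[n]=im
    cv2.imwrite(f"pics/{n}0.png",im["color"][:,:,::-1]); print(n,im["mtx"].tolist(),im["origin"],im["orientation"])
pickle.dump(d,open("im0.pkl","wb"))
E
```

```text
pics
{'clock': 0.0, 'qpos': array([ 1.22101158e+00,  2.76572781e-01,  1.50617304e+00, -4.16081369e-06,
        1.36065576e+00, -1.20994316e-01]), 'qd': array([0.00057653, 0.00033713, 0.00144548, 0.00048655, 0.00096336,
       0.00010421]), 'effort': array([ 4.34817230e-04, -4.16778123e+01, -2.45808452e+01,  2.92765990e-04,
        1.09553779e-02,  7.11799899e-07]), 'position': array([0.13022854, 0.55950897, 0.23043646]), 'ee_rot': array([ 0.70233712,  0.08009073,  0.70263264, -0.08133524]), 'contact_force': array([-0.46104438,  0.21682295,  0.10640046]), 'moment': array([-0.01312297, -0.01593564,  0.0252017 ]), 'width': 0.08537393640257551}
0.0187
scene [[434.0821051177221, 0.0, 259.32673820825624], [0.0, 434.0821051177221, 188.5449888873554], [0.0, 0.0, 1.0]] [ 1.05851152 -0.54284263  0.6346727 ] [-0.41566222  0.84022714  0.31304076 -0.15247543]
top [[476.3363944246723, 0.0, 254.75780519757356], [0.0, 476.3363944246723, 190.94438632472705], [0.0, 0.0, 1.0]] [ 0.33780428 -0.00912716  1.40491763] [-0.06556617  0.70457247 -0.70377743  0.06305583]
wrist [[282.9511658563189, 0.0, 255.10957001248477], [0.0, 282.9511658563189, 193.1807960718621], [0.0, 0.0, 1.0]] [0.05179948 0.57930628 0.37295586] [0.125013   0.77312336 0.61396845 0.09846199]
```

View pics/scene0.png

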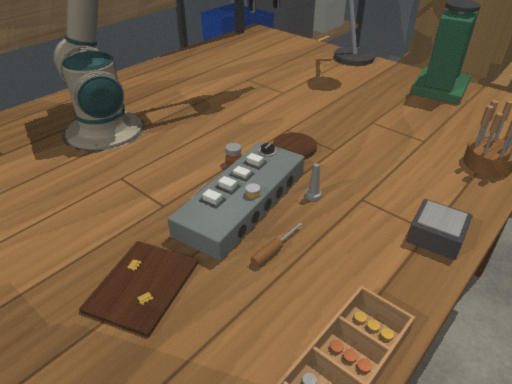

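View pics/top0.png

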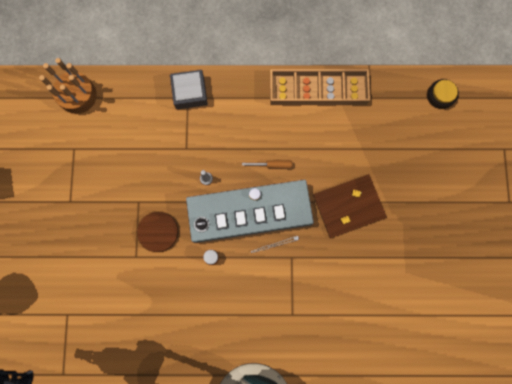

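View pics/wrist0.png

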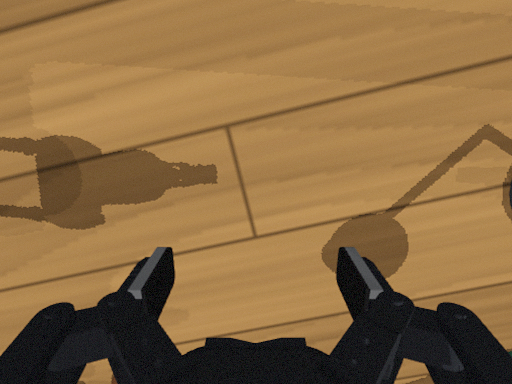

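The scene view shows the unit at about (240,197), with the dial at (268,149), the keys from (256,160) to (213,198), and the tin at (252,190). In the top view the dial is at (201,224), the keys run from (222,221) to (279,213), the tin is at (255,194) and the jar at (210,257). Next I'll measure these.

```bash
cat > h.py <<'E'
import numpy as np,cv2
from scipy.spatial.transform import Rotation as R
def Rm(q): return R.from_quat([q[1],q[2],q[3],q[0]]).as_matrix()
def ray(im,u,v):
    K=im["mtx"]; d=np.array([(u-K[0,2])/K[0,0],(v-K[1,2])/K[1,1],1.]); return im["origin"],Rm(im["orientation"])@d
def onplane(im,u,v,z):
    o,d=ray(im,u,v); return o+d*(z-o[2])/d[2]
def bydepth(im,u,v):
    o,d=ray(im,u,v); return o+d*im["z_map"][int(round(v)),int(round(u))]
def proj(im,p):
    c=Rm(im["orientation"]).T@(np.asarray(p)-im["origin"]); q=im["mtx"]@c; return q[:2]/q[2]
E
python3 - <<'E'
from h import *
import pickle
d=pickle.load(open("im0.pkl","rb"))
for n,box in [("top",(185,180,320,245)),("scene",(170,140,310,250))]:
    im=d[n]; c=im["color"]; hsv=cv2.cvtColor(c,cv2.COLOR_RGB2HSV)
    m=((hsv[...,2]>195)&(hsv[...,1]<40)).astype(np.uint8)
    M=np.zeros_like(m); x0,y0,x1,y1=box; M[y0:y1,x0:x1]=m[y0:y1,x0:x1]
    k,l,s,ce=cv2.connectedComponentsWithStats(M)
    for i in range(1,k):
        if s[i,4]<10: continue
        ys,xs=np.where(l==i)
        P=np.array([bydepth(im,x,y) for x,y in zip(xs,ys)])
        print(n,ce[i].round(1),s[i],"plane.075",onplane(im,*ce[i],.076).round(4),"depthz med",np.median(P,0).round(4))
    # grey body
    g=((hsv[...,1]<75)&(hsv[...,2]>80)).astype(np.uint8)
    M=np.zeros_like(m); M[y0:y1,x0:x1]=g[y0:y1,x0:x1]
    cs,_=cv2.findContours(M,cv2.RETR_EXTERNAL,cv2.CHAIN_APPROX_NONE)
    cc=max(cs,key=cv2.contourArea); r=cv2.minAreaRect(cc); print(r)
    b=cv2.boxPoints(r); print([onplane(im,*p,.06)[:2].round(4).tolist() for p in b])
    big=cv2.resize(c[y0-20:y1+20,x0-20:x1+20],None,fx=4,fy=4,interpolation=cv2.INTER_CUBIC)
    cv2.imwrite(f"pics/{n}_crop.png",big[:600,:800,::-1])
E
```

```text
top [254.  193.3] [249 189  11  10  81] plane.075 [ 0.5757 -0.0022  0.076 ] depthz med [ 0.5755 -0.0021  0.0799]
top [278.9 211.6] [275 206   9  12  87] plane.075 [ 0.5235 -0.0721  0.076 ] depthz med [ 0.5227 -0.0724  0.077 ]
top [259.4 214.5] [255 209   9  12  86] plane.075 [ 0.5153 -0.0174  0.076 ] depthz med [ 0.5153 -0.0162  0.078 ]
top [240.2 217.6] [236 212   9  12  89] plane.075 [0.5064 0.0366 0.076 ] depthz med [0.5058 0.0372 0.0726]
top [220.8 220.3] [217 215   9  12  89] plane.075 [0.4987 0.0911 0.076 ] depthz med [0.4991 0.0905 0.0773]
((249.10635375976562, 210.20904541015625), (45.34273147583008, 123.46870422363281), 81.46923065185547)
[[0.5679, 0.1966], [0.6218, -0.1542], [0.4919, -0.1708], [0.4398, 0.1741]]
scene [254.5 156.8] [248 154  14   7  63] plane.075 [0.4956 0.0963 0.076 ] depthz med [0.5003 0.0906 0.0806]
scene [241.3 170. ] [234 166  15   9  72] plane.075 [0.5087 0.0366 0.076 ] depthz med [0.508  0.0367 0.0754]
scene [226.9 180.6] [219 177  16   9  82] plane.075 [ 0.5123 -0.0134  0.076 ] depthz med [ 0.5167 -0.018   0.0803]
scene [211.5 193.7] [204 189  17  10  94] plane.075 [ 0.5205 -0.0676  0.076 ] depthz med [ 0.5254 -0.0715  0.0803]
((233.8238525390625, 189.3336181640625), (57.555213928222656, 143.54470825195312), 43.36342239379883)
[[0.4981, -0.1789], [0.3646, 0.278], [0.5697, 0.1928], [0.6372, -0.1978]]
```

```bash
python3 -c "print(1)"
```

```text
1
```

Key 2 reads about 5 mm low in depth, which points to it being latched; tapping will confirm that. Before moving, I'll fit the row line and work out the tool axes.

```bash
cat >> h.py <<'E'
def fit(P):
    P=np.asarray(P); c=P.mean(0); u=np.linalg.svd(P-c)[2][0]
    if u[1]<0:u=-u
    return c,u
def togo(st,target,yawdir=None):
    A=Rm(st["ee_rot"]); d=A.T@(np.asarray(target)-st["position"])
    print("tool axes x,y,z:",A.T.round(3).tolist()); print("shift mm",(d*1000).round(1),"units",(d/.06).round(2))
    if yawdir is not None:
        # rotate about tool x so that +-y or z matches yawdir ; report turn and tilt
        v=A.T@np.append(yawdir,0); print("turn about tool x to bring tool y onto dir (deg):",np.degrees(np.arctan2(v[2],v[1])).round(2),"z:",np.degrees(np.arctan2(-v[1],v[2])).round(2))
E
python3 - <<'E'
from h import *
import pickle
from rig import readout
T=np.array([[.4989,.0908],[.5062,.0369],[.5154,-.0168],[.5231,-.0722]])
S=np.array([[.5003,.0906],[.508,.0367],[.5167,-.018],[.5254,-.0715]])
for P in (T,S):
    c,u=fit(P); print(c,u,np.arctan2(-u[0],u[1]), [(c+u*.055*k).round(4).tolist() for k in (1.5,.5,-.5,-1.5)])
c,u=fit((T+S)/2); k1=c+u*.0825
pl=np.array([c+u*.055*k for k in (1.5,.5,-.5,-1.5)]); np.save("places.npy",pl); np.save("u.npy",u); print(pl,u)
togo(readout.get_state(),np.append(k1,.13),u)
E
```

```text
[0.5109   0.009675] [-0.14903223  0.98883234] 0.14958949798918036 [[0.4986, 0.0913], [0.5068, 0.0369], [0.515, -0.0175], [0.5232, -0.0719]]
[0.5126  0.00945] [-0.15343018  0.98815949] 0.15403863050311362 [[0.4999, 0.091], [0.5084, 0.0366], [0.5168, -0.0177], [0.5253, -0.0721]]
[[ 0.49927238  0.09111346]
 [ 0.50759079  0.03674615]
 [ 0.51590921 -0.01762115]
 [ 0.52422762 -0.07198846]] [-0.15124384  0.98849648]
tool axes x,y,z: [[-0.0, -0.001, -1.0], [0.227, 0.974, -0.001], [0.974, -0.227, -0.0]]
shift mm [ 101.1 -372.5  465.6] units [ 1.68 -6.21  7.76]
turn about tool x to bring tool y onto dir (deg): -21.81 z: -111.81
```

carry_out(
  deltas=[0.1, -0.62, 0.77, 0, 0, 0, -1, 0.1, -0.62, 0.77, 0, 0, 0, -1, 0.1, -0.62, 0.77, 0, 0, 0, -1, 0.1, -0.62, 0.77, 0, 0, 0, -1, 0.1, -0.62, 0.77, 0, 0, 0, -1, 0.1, -0.62, 0.77, 0, 0, 0, -1, 0.1, -0.62, 0.77, 0, 0, 0, -1, 0.1, -0.62, 0.77, 0, 0, 0, -1, 0.1, -0.62, 0.77, 0, 0, 0, -1, 0.1, -0.62, 0.77, 0, 0, 0, -1],
  newtons=20,
)

```text
clock: 1.4
position: [0.4969, 0.0913, 0.171]
ee_rot: [0.703, 0.081, 0.702, -0.081]
contact_force: [0.6, 1.6, 0.1]
width: -0.0001
```

carry_out(
  deltas=[0, 0, 0, -0.9, 0, 0, -1, 0, 0, 0, -0.9, 0, 0, -1, 0, 0, 0, -0.9, 0, 0, -1, 0, 0, 0, -0.9, 0, 0, -1, 0, 0, 0, -0.9, 0, 0, -1, 0, 0, 0, -0.95, 0, 0, -1, 0, 0, 0, 0, 0, 0, -1, 0, 0, 0, 0, 0, 0, -1],
)

```text
clock: 2.4
position: [0.4959, 0.093, 0.1712]
ee_rot: [0.705, -0.053, 0.705, 0.053]
contact_force: [-0.8, 0.7, 0.3]
width: 0.0006
```

Run:
```python
from h import *
from rig import readout,eyes
import pickle
st=readout.get_state(); im=eyes.get_image("wrist"); pickle.dump(im,open("w1.pkl","wb"))
c=im["color"].copy()
hsv=cv2.cvtColor(c,cv2.COLOR_RGB2HSV)
m=((hsv[...,2]>185)&(hsv[...,1]<45)).astype(np.uint8)
k,l,s,ce=cv2.connectedComponentsWithStats(m)
pl=np.load("places.npy")
for i in range(1,k):
    if s[i,4]<80: continue
    ys,xs=np.where(l==i); P=np.array([bydepth(im,x,y) for x,y in zip(xs,ys)])
    print(ce[i].round(1),s[i],onplane(im,*ce[i],.078).round(4),onplane(im,*ce[i],.073).round(4),np.median(P,0).round(4))
for p in pl: print(proj(im,np.append(p,.078)))
cv2.imwrite("pics/w1.png",c[:,:,::-1])
print(st["contact_force"],st["position"])
togo(st,np.append(pl[0],.09),np.load("u.npy"))
```

```text
[304.4  87.7] [ 283   64   44   48 1600] [0.4018 0.1189 0.078 ] [0.4014 0.1196 0.073 ] [0.4    0.1232 0.0499]
[323.1 180.1] [302 173  36  27 181] [0.4727 0.1501 0.078 ] [0.4739 0.1516 0.073 ] [0.4747 0.1547 0.0639]
[252.5 198.9] [240 181  26  37 955] [0.499  0.0924 0.078 ] [0.5007 0.0926 0.073 ] [0.4991 0.0924 0.0778]
[ 66.9 201.8] [ 51 185  32  34 824] [ 0.5263 -0.0698  0.078 ] [ 0.5287 -0.073   0.073 ] [ 0.5265 -0.0701  0.0778]
[192.2 203.4] [179 191  27  25 603] [0.5111 0.0401 0.078 ] [0.5131 0.0392 0.073 ] [0.5132 0.0393 0.0729]
[129.1 210.7] [116 202  29  16 341] [ 0.5266 -0.0152  0.078 ] [ 0.5289 -0.0173  0.073 ] [ 0.5267 -0.0157  0.0778]
[142.4 261.4] [126 248  33  28 724] [ 0.5772 -0.002   0.078 ] [ 0.5806 -0.0038  0.073 ] [ 0.576  -0.0013  0.08  ]
[251.02619464 199.06704228]
[188.75428739 199.12548797]
[126.48660595 199.18392969]
[ 64.22314988 199.24236745]
[-0.76557608  0.72275709  0.26659811] [0.49590547 0.0929585  0.17116836]
tool axes x,y,z: [[-0.0, 0.0, -1.0], [-0.15, 0.989, 0.0], [0.989, 0.15, -0.0]]
shift mm [81.2 -2.3  3.1] units [ 1.35 -0.04  0.05]
turn about tool x to bring tool y onto dir (deg): -0.06 z: -90.06
```

View pics/w1.png

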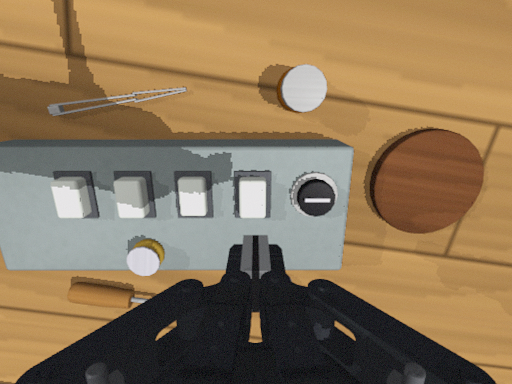

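The wrist view shows the key beside the dial at (252,199), then keys at (192,203), (129,211) and (67,202). The fingertips are at (256,245). Heights are 77.8 mm for the 1st, 3rd and 4th keys and 72.9 mm for the 2nd. I'm lowering over key 1.

carry_out(
  deltas=[0.5, -0.02, 0.05, 0, 0, 0, -1, 0.5, 0, 0, 0, 0, 0, -1, 0.43, 0, 0, 0, 0, 0, -1, 0, 0, 0, 0, 0, 0, -1, 0, 0, 0, 0, 0, 0, -1],
)

```text
clock: 3.08
position: [0.4999, 0.0923, 0.0863]
ee_rot: [0.706, -0.053, 0.705, 0.054]
contact_force: [-0.2, 0.2, 0.9]
width: -0.0
```

```bash
cat > base.py <<'E'
from h import *
from rig import readout,eyes
F=[];Z=[]
for i in range(4):
    s=readout.get_state(); F.append(s["contact_force"]); Z.append(s["position"]); 
    if i<3: eyes.get_image("wrist")
print(np.round(F,2).tolist(),np.mean(F,0).round(2),np.round(Z,5).tolist(),s["clock"],s["effort"].round(3))
E
python3 base.py
```

```text
[[-0.25, 0.22, 0.89], [-0.45, 0.2, -0.92], [0.4, 0.61, 0.59], [0.33, -0.4, -0.59]] [ 0.01  0.16 -0.01] [[0.49994, 0.09226, 0.0863], [0.50024, 0.09227, 0.08664], [0.50027, 0.09232, 0.08676], [0.50014, 0.09229, 0.08671]] 3.225 [-1.1000e-02 -3.7862e+01 -1.9310e+01 -0.0000e+00 -5.0000e-03  1.0000e-03]
```

carry_out(
  deltas=[0.07, 0, -0.01, 0, 0, 0, -1, 0.03, 0, 0, 0, 0, 0, -1],
)

```text
clock: 3.48
position: [0.4985, 0.0921, 0.0795]
ee_rot: [0.705, -0.054, 0.705, 0.054]
contact_force: [-0.3, -0.4, -0.7]
width: 0.0001
```

```bash
python3 base.py
```

```text
[[-0.28, -0.37, -0.66], [-0.81, -0.42, -0.0], [0.51, -0.06, -1.22], [-0.39, -0.41, -0.48]] [-0.24 -0.31 -0.59] [[0.49846, 0.09213, 0.07954], [0.49828, 0.09214, 0.07926], [0.49833, 0.09212, 0.0793], [0.49847, 0.09212, 0.07941]] 3.625 [ 2.0000e-03 -3.8228e+01 -1.8998e+01 -0.0000e+00  3.0000e-03  0.0000e+00]
```

carry_out(
  deltas=[0.01, 0, 0.01, 0, 0, 0, -1, 0, 0, 0, 0, 0, 0, -1],
)

```text
clock: 3.88
position: [0.4993, 0.0922, 0.0789]
ee_rot: [0.705, -0.054, 0.705, 0.054]
contact_force: [0.1, -0.5, -0.2]
width: -0.0
```

```bash
python3 base.py
```

```text
[[0.05, -0.45, -0.15], [0.33, -0.5, 0.7], [-0.34, -0.23, -1.04], [-0.21, 0.63, -0.22]] [-0.04 -0.14 -0.18] [[0.49926, 0.09223, 0.07888], [0.49923, 0.09223, 0.07889], [0.49921, 0.09224, 0.07889], [0.4992, 0.09225, 0.07892]] 4.025 [-1.0000e-03 -3.8307e+01 -1.9044e+01  0.0000e+00 -1.0000e-03  0.0000e+00]
```

carry_out(
  deltas=[0.01, 0, 0, 0, 0, 0, -1, 0, 0, 0, 0, 0, 0, -1],
)

```text
clock: 4.28
position: [0.4991, 0.0922, 0.0783]
ee_rot: [0.705, -0.054, 0.705, 0.054]
contact_force: [-0.6, -0.3, -0.1]
width: -0.0001
```

```bash
python3 base.py
```

```text
[[-0.58, -0.32, -0.08], [-0.55, 0.43, 0.24], [-0.12, 0.37, 0.84], [0.42, 0.4, 0.26]] [-0.21  0.22  0.32] [[0.49911, 0.09223, 0.07825], [0.49914, 0.09224, 0.07828], [0.49915, 0.09225, 0.07829], [0.49918, 0.09224, 0.0783]] 4.425 [ 1.0000e-03 -3.8326e+01 -1.9004e+01  0.0000e+00  1.0000e-03  0.0000e+00]
```

carry_out(
  deltas=[0.01, 0, 0, 0, 0, 0, -1, 0, 0, 0, 0, 0, 0, -1],
)

```text
clock: 4.68
position: [0.4992, 0.0922, 0.0778]
ee_rot: [0.705, -0.054, 0.705, 0.054]
contact_force: [-0.2, 0.2, 0.8]
width: 0.0001
```

```bash
python3 base.py
```

```text
[[-0.15, 0.22, 0.83], [-1.22, -0.81, 0.98], [0.49, 0.05, 0.78], [0.0, 0.07, 2.32]] [-0.22 -0.12  1.23] [[0.49925, 0.09224, 0.07778], [0.49923, 0.09226, 0.07778], [0.49925, 0.09224, 0.07779], [0.49923, 0.09223, 0.07778]] 4.825 [-1.0000e-02 -3.7814e+01 -1.8733e+01 -1.0000e-03 -4.1000e-02  0.0000e+00]
```

Key 1 is touched with the tips at z = 77.8 mm. The joint torque step is about 0.5 Nm over 0.51 m, so about 1 N, which means it stands up. Lifting and moving to key 2.

carry_out(
  deltas=[-0.2, 0, 0, 0, 0, 0, -1, 0, -0.46, 0, 0, 0, 0, -1, 0, -0.46, 0, 0, 0, 0, -1, 0.07, 0, 0, 0, 0, 0, -1, 0.07, 0, 0, 0, 0, 0, -1, 0, 0, 0, 0, 0, 0, -1],
)

```text
clock: 5.58
position: [0.5069, 0.0384, 0.0809]
ee_rot: [0.705, -0.054, 0.705, 0.054]
contact_force: [-0.1, 0.7, 0.2]
width: 0.0004
```

```bash
python3 base.py
```

```text
[[-0.06, 0.66, 0.24], [0.43, -0.13, 0.48], [-0.31, -0.0, 0.12], [0.66, -0.02, -0.5]] [0.18 0.13 0.08] [[0.50688, 0.0384, 0.08092], [0.50709, 0.03843, 0.08109], [0.5073, 0.03836, 0.08122], [0.50743, 0.03825, 0.08129]] 5.725 [-3.8000e-02 -3.8291e+01 -1.9093e+01 -1.0000e-03  1.0000e-02  1.0000e-03]
```

carry_out(
  deltas=[0.03, 0, 0, 0, 0, 0, -1, 0.02, 0, 0, 0, 0, 0, -1, 0, 0, 0, 0, 0, 0, -1],
)

```text
clock: 6.1
position: [0.5074, 0.0377, 0.0782]
ee_rot: [0.705, -0.054, 0.705, 0.054]
contact_force: [0.5, 0.5, 0.4]
width: 0.0001
```

```bash
python3 base.py
```

```text
[[0.53, 0.5, 0.41], [0.17, -0.08, -0.2], [-0.07, 0.05, 0.21], [-0.32, -0.06, 1.28]] [0.08 0.1  0.42] [[0.5074, 0.03771, 0.07817], [0.50747, 0.03769, 0.07824], [0.5075, 0.03768, 0.07828], [0.50751, 0.03767, 0.07829]] 6.25 [ 2.0000e-02 -3.8426e+01 -1.9008e+01  1.0000e-03  3.0000e-03  0.0000e+00]
```

carry_out(
  deltas=[0.015, 0, 0, 0, 0, 0, -1, 0, 0, 0, 0, 0, 0, -1],
)

```text
clock: 6.5
position: [0.5075, 0.0376, 0.0773]
ee_rot: [0.705, -0.054, 0.705, 0.054]
contact_force: [-0.5, -0.3, 0.6]
width: 0.0003
```

```bash
python3 base.py
```

```text
[[-0.53, -0.26, 0.55], [0.34, 0.28, 0.26], [-0.05, -0.51, 0.97], [0.15, 0.91, 0.19]] [-0.02  0.1   0.49] [[0.50746, 0.03764, 0.07734], [0.50746, 0.03763, 0.07735], [0.5075, 0.03764, 0.07738], [0.5075, 0.03766, 0.07738]] 6.65 [-3.0000e-03 -3.8466e+01 -1.8980e+01  0.0000e+00  2.0000e-03  0.0000e+00]
```

There's no contact at 77.4 mm, so key 2 stands low. I'll continue in fine steps.

carry_out(
  deltas=[0.03, 0, 0, 0, 0, 0, -1, 0.015, 0, 0, 0, 0, 0, -1, 0, 0, 0, 0, 0, 0, -1],
)

```text
clock: 7.02
position: [0.5074, 0.0377, 0.0746]
ee_rot: [0.705, -0.054, 0.705, 0.054]
contact_force: [-0.7, 0.4, -0.4]
width: -0.0
```

```bash
python3 base.py
```

```text
[[-0.67, 0.39, -0.37], [-0.09, 0.76, -0.12], [0.35, -0.34, -0.19], [-0.01, 0.42, 0.25]] [-0.1   0.31 -0.1 ] [[0.50743, 0.03768, 0.07459], [0.50748, 0.03766, 0.07463], [0.50751, 0.03768, 0.07465], [0.50754, 0.03769, 0.07469]] 7.175 [-1.0000e-03 -3.8523e+01 -1.8849e+01  0.0000e+00  2.0000e-03  0.0000e+00]
```

carry_out(
  deltas=[0.017, 0, 0, 0, 0, 0, -1, 0, 0, 0, 0, 0, 0, -1],
)

```text
clock: 7.42
position: [0.5074, 0.0377, 0.0736]
ee_rot: [0.705, -0.054, 0.705, 0.054]
contact_force: [0.5, 0.4, -0.6]
width: -0.0001
```

```bash
python3 base.py
```

```text
[[0.45, 0.43, -0.64], [-0.31, -0.26, 0.25], [-0.5, -0.31, -0.0], [0.09, -0.47, 0.39]] [-0.07 -0.15 -0.  ] [[0.50744, 0.03768, 0.0736], [0.50744, 0.03766, 0.07364], [0.50751, 0.03768, 0.07366], [0.5075, 0.03768, 0.07366]] 7.575 [-1.0000e-03 -3.8566e+01 -1.8811e+01  0.0000e+00  2.0000e-03 -0.0000e+00]
```

carry_out(
  deltas=[0.009, 0, 0, 0, 0, 0, -1, 0, 0, 0, 0, 0, 0, -1],
)

```text
clock: 7.82
position: [0.5076, 0.0377, 0.0731]
ee_rot: [0.705, -0.054, 0.705, 0.054]
contact_force: [-0.8, -0.1, -0.5]
width: 0.0002
```

```bash
python3 base.py
```

```text
[[-0.78, -0.09, -0.45], [0.26, 0.5, 0.48], [0.76, -0.6, -0.34], [-0.02, -1.16, 0.52]] [ 0.06 -0.34  0.05] [[0.50756, 0.03767, 0.07314], [0.50752, 0.03767, 0.07313], [0.50753, 0.03767, 0.07313], [0.50755, 0.03768, 0.07313]] 7.975 [ 4.0000e-03 -3.8548e+01 -1.8729e+01 -1.0000e-03  2.4000e-02 -0.0000e+00]
```

carry_out(
  deltas=[0.004, 0, 0, 0, 0, 0, -1, 0, 0, 0, 0, 0, 0, -1],
)

```text
clock: 8.22
position: [0.5075, 0.0377, 0.0731]
ee_rot: [0.705, -0.054, 0.705, 0.054]
contact_force: [-0.7, 0.1, 3.1]
width: 0.0004
```

```bash
python3 base.py
```

```text
[[-0.71, 0.14, 3.05], [-0.62, -0.71, 2.91], [-0.67, 0.02, 2.0], [-0.65, -0.06, 2.13]] [-0.66 -0.15  2.52] [[0.50754, 0.03766, 0.07308], [0.5075, 0.03767, 0.07307], [0.50755, 0.03767, 0.07308], [0.50753, 0.03767, 0.07305]] 8.375 [-2.6000e-02 -3.7203e+01 -1.8341e+01  1.0000e-02 -2.2400e-01 -0.0000e+00]
```

Key 2 pushes back with about 2.5 N at 73.1 mm and doesn't give, so it's the latched one. I'm lifting and going on to key 3.

carry_out(
  deltas=[-0.28, 0, 0, 0, 0, 0, -1, 0, -0.46, 0, 0, 0, 0, -1, 0, -0.46, 0, 0, 0, 0, -1, 0.07, 0, 0, 0, 0, 0, -1, 0.07, 0, 0, 0, 0, 0, -1, 0, 0, 0, 0, 0, 0, -1],
)

```text
clock: 9.12
position: [0.515, -0.016, 0.0806]
ee_rot: [0.704, -0.054, 0.706, 0.054]
contact_force: [0.1, 0.5, -0.0]
width: -0.0003
```

```bash
python3 base.py
```

```text
[[0.06, 0.5, -0.04], [-0.18, -0.7, 0.33], [-0.43, 0.27, 0.05], [-0.17, -0.27, -0.06]] [-0.18 -0.05  0.07] [[0.51503, -0.01603, 0.08058], [0.51534, -0.01611, 0.08086], [0.51557, -0.01618, 0.08108], [0.51577, -0.01629, 0.08123]] 9.275 [-3.8000e-02 -3.8889e+01 -1.9166e+01 -0.0000e+00  1.1000e-02  1.0000e-03]
```

carry_out(
  deltas=[0.03, 0, 0, 0, 0, 0, -1, 0.015, 0, 0, 0, 0, 0, -1, 0, 0, 0, 0, 0, 0, -1],
)

```text
clock: 9.65
position: [0.5158, -0.0168, 0.0785]
ee_rot: [0.705, -0.054, 0.705, 0.054]
contact_force: [0.7, 0.1, -0.9]
width: -0.0001
```

```bash
python3 base.py
```

```text
[[0.68, 0.11, -0.9], [-0.93, 0.03, -0.63], [0.6, -0.35, -0.76], [0.09, 0.31, 0.12]] [ 0.11  0.02 -0.54] [[0.5158, -0.01685, 0.07854], [0.51585, -0.01687, 0.07856], [0.51586, -0.01689, 0.07859], [0.51589, -0.01692, 0.07861]] 9.8 [ 2.0000e-02 -3.9085e+01 -1.9133e+01  1.0000e-03  2.0000e-03  0.0000e+00]
```

carry_out(
  deltas=[0.01, 0, 0, 0, 0, 0, -1, 0, 0, 0, 0, 0, 0, -1],
)

```text
clock: 10.05
position: [0.5159, -0.017, 0.0781]
ee_rot: [0.705, -0.054, 0.705, 0.054]
contact_force: [-1.4, 0.5, 1.3]
width: 0.0002
```

```bash
python3 base.py
```

```text
[[-1.37, 0.48, 1.29], [0.35, -0.66, -0.46], [0.58, 0.12, 0.61], [-0.45, 1.49, 0.89]] [-0.22  0.36  0.59] [[0.51593, -0.01695, 0.07807], [0.51593, -0.01693, 0.07806], [0.51592, -0.01693, 0.07805], [0.51596, -0.01696, 0.07808]] 10.2 [ 4.0000e-02 -3.8700e+01 -1.8877e+01  2.5000e-02 -2.0000e-03 -0.0000e+00]
```

carry_out(
  deltas=[0.006, 0, 0, 0, 0, 0, -1, 0, 0, 0, 0, 0, 0, -1],
)

```text
clock: 10.45
position: [0.5159, -0.017, 0.0777]
ee_rot: [0.705, -0.054, 0.705, 0.054]
contact_force: [0.2, -0.2, 1.5]
width: 0.0001
```

```bash
python3 base.py
```

```text
[[0.2, -0.24, 1.53], [0.89, -0.1, 2.12], [0.48, -0.79, 1.25], [-1.07, 0.11, 1.0]] [ 0.12 -0.25  1.48] [[0.51594, -0.01696, 0.07767], [0.51595, -0.01695, 0.0777], [0.51594, -0.01696, 0.07768], [0.51595, -0.01695, 0.07768]] 10.6 [ 1.1900e-01 -3.8559e+01 -1.8706e+01  6.6000e-02  3.4000e-02 -0.0000e+00]
```

Key 3 stands up, with contact at about 78 mm and 1–1.5 N. On to key 4.

carry_out(
  deltas=[-0.2, 0, 0, 0, 0, 0, -1, 0, -0.46, 0, 0, 0, 0, -1, 0, -0.46, 0, 0, 0, 0, -1, 0.07, 0, 0, 0, 0, 0, -1, 0.07, 0, 0, 0, 0, 0, -1, 0, 0, 0, 0, 0, 0, -1, 0, 0, 0, 0, 0, 0, -1],
)

```text
clock: 11.48
position: [0.524, -0.0708, 0.0812]
ee_rot: [0.705, -0.054, 0.705, 0.054]
contact_force: [-0.1, -0.2, -0.5]
width: -0.0001
```

```bash
python3 base.py
```

```text
[[-0.12, -0.22, -0.49], [0.09, -0.2, -2.0], [-0.04, 0.26, 0.59], [0.3, 0.22, 0.53]] [ 0.06  0.02 -0.34] [[0.52403, -0.07077, 0.0812], [0.52413, -0.07087, 0.08128], [0.52421, -0.07098, 0.08133], [0.52424, -0.07111, 0.08133]] 11.625 [ 2.6000e-02 -4.0172e+01 -1.9425e+01  2.0000e-03  4.0000e-03  1.0000e-03]
```

carry_out(
  deltas=[0.03, 0, 0, 0, 0, 0, -1, 0.015, 0, 0, 0, 0, 0, -1, 0, 0, 0, 0, 0, 0, -1],
)

```text
clock: 12.0
position: [0.5241, -0.0714, 0.0784]
ee_rot: [0.705, -0.054, 0.705, 0.054]
contact_force: [-0.2, 0.1, -0.0]
width: -0.0
```

```bash
python3 base.py
```

```text
[[-0.16, 0.12, -0.03], [-0.02, -0.2, 0.61], [-0.49, -0.19, -0.08], [-0.4, -0.66, -0.69]] [-0.27 -0.23 -0.05] [[0.52411, -0.07145, 0.07841], [0.52414, -0.07147, 0.07844], [0.5242, -0.07149, 0.0785], [0.52422, -0.07153, 0.07853]] 12.15 [ 8.0000e-03 -4.0259e+01 -1.9322e+01  1.0000e-03  2.0000e-03  0.0000e+00]
```

carry_out(
  deltas=[0.012, 0, 0, 0, 0, 0, -1, 0, 0, 0, 0, 0, 0, -1],
)

```text
clock: 12.4
position: [0.5243, -0.0715, 0.0779]
ee_rot: [0.705, -0.054, 0.705, 0.054]
contact_force: [-0.0, -0.1, 1.5]
width: -0.0001
```

```bash
python3 base.py
```

```text
[[-0.0, -0.08, 1.5], [-1.2, -0.95, 0.75], [-0.46, 0.23, 0.78], [-0.48, -0.23, 0.51]] [-0.54 -0.26  0.88] [[0.5243, -0.0715, 0.0779], [0.52432, -0.07152, 0.07793], [0.52426, -0.07151, 0.07791], [0.52431, -0.07154, 0.07794]] 12.55 [ 5.3000e-02 -3.9757e+01 -1.9001e+01  3.2000e-02 -2.0000e-03 -0.0000e+00]
```

Key 4 stands up, with contact at 77.9 mm and about 1 N. All four are tapped, so I'm going back above key 2 to press it.

carry_out(
  deltas=[-0.3, 0, 0, 0, 0, 0, -1, 0, 0.46, 0, 0, 0, 0, -1, 0, 0.46, 0, 0, 0, 0, -1, 0, 0.46, 0, 0, 0, 0, -1, 0, 0.46, 0, 0, 0, 0, -1, 0.15, 0, 0, 0, 0, 0, -1, 0.1, 0, 0, 0, 0, 0, -1, 0, 0, 0, 0, 0, 0, -1, 0, 0, 0, 0, 0, 0, -1],
)

```text
clock: 13.68
position: [0.5077, 0.037, 0.0807]
ee_rot: [0.705, -0.053, 0.705, 0.053]
contact_force: [-0.3, 0.4, 0.3]
width: -0.0
```

```bash
python3 base.py
```

```text
[[-0.27, 0.44, 0.32], [0.34, 0.14, 0.79], [0.18, 0.01, 0.17], [-0.57, 0.25, -0.23]] [-0.08  0.21  0.26] [[0.50773, 0.03696, 0.08069], [0.50779, 0.03705, 0.08086], [0.50781, 0.03716, 0.08094], [0.50778, 0.03724, 0.08097]] 13.825 [-3.2000e-02 -3.8294e+01 -1.9126e+01 -2.0000e-03 -1.0000e-03 -1.0000e-03]
```

carry_out(
  deltas=[0.07, 0, 0, 0, 0, 0, -1, 0.06, 0, 0, 0, 0, 0, -1, 0.04, 0, 0, 0, 0, 0, -1, 0, 0, 0, 0, 0, 0, -1],
)

```text
clock: 14.32
position: [0.5075, 0.0376, 0.0707]
ee_rot: [0.705, -0.054, 0.705, 0.054]
contact_force: [-0.8, -0.2, 3.6]
width: -0.0001
```

```bash
python3 base.py
```

```text
[[-0.85, -0.2, 3.59], [-0.39, -0.63, 3.52], [-1.57, -0.66, 3.3], [-0.67, -0.68, 4.08]] [-0.87 -0.54  3.62] [[0.50747, 0.03763, 0.07069], [0.50746, 0.03764, 0.0708], [0.50748, 0.03762, 0.07083], [0.50747, 0.03763, 0.07081]] 14.475 [ 2.2100e-01 -3.6793e+01 -1.8203e+01  1.6700e-01 -3.5200e-01 -1.0000e-03]
```

Key 2 is giving, at 3.6 N and 70.8 mm. I'll press on to the stop at about 68.5 mm.

carry_out(
  deltas=[0.025, 0, 0, 0, 0, 0, -1, 0.01, 0, 0, 0, 0, 0, -1, 0.008, 0, 0, 0, 0, 0, -1, 0, 0, 0, 0, 0, 0, -1],
)

```text
clock: 14.98
position: [0.5075, 0.0376, 0.0685]
ee_rot: [0.705, -0.054, 0.705, 0.054]
contact_force: [-2.8, -1.7, 7.4]
width: 0.0001
```

```bash
python3 base.py
```

```text
[[-2.78, -1.69, 7.36], [-1.62, -1.03, 7.56], [-2.34, -1.36, 8.04], [-1.41, -1.38, 7.6]] [-2.04 -1.36  7.64] [[0.50751, 0.03763, 0.06853], [0.50749, 0.03763, 0.06852], [0.50747, 0.03763, 0.06852], [0.50751, 0.03764, 0.06856]] 15.125 [ 2.2800e-01 -3.4897e+01 -1.7609e+01  2.1500e-01 -7.6200e-01 -1.0000e-03]
```

It's on the stop, at 68.5 mm and 7.6 N. Letting go and lifting clear.

carry_out(
  deltas=[-0.1, 0, 0, 0, 0, 0, -1, -0.2, 0, 0, 0, 0, 0, -1, -0.5, 0, 0, 0, 0, 0, -1, -0.9, 0, 0, 0, 0, 0, -1, 0, 0, 0, 0, 0, 0, -1, 0, 0, 0, 0, 0, 0, -1],
)

```text
clock: 15.88
position: [0.5072, 0.0377, 0.1701]
ee_rot: [0.705, -0.054, 0.705, 0.054]
contact_force: [-0.1, 0.4, 0.2]
width: 0.0001
```

```bash
cat > chk.py <<'E'
from h import *
from rig import readout,eyes
import sys
tag=sys.argv[1]
for n in ("wrist","scene","top"):
    im=eyes.get_image(n); hsv=cv2.cvtColor(im["color"],cv2.COLOR_RGB2HSV)
    cv2.imwrite(f"pics/{n}_{tag}.png",im["color"][:,:,::-1])
    m=((hsv[...,2]>170)&(hsv[...,1]<45)).astype(np.uint8)
    k,l,s,ce=cv2.connectedComponentsWithStats(m)
    for i in range(1,k):
        if s[i,4]<40: continue
        ys,xs=np.where(l==i); P=np.median([bydepth(im,x,y) for x,y in zip(xs,ys)],0)
        if .45<P[0]<.6 and -.1<P[1]<.15 and P[2]>.06: print(n,ce[i].round(1),s[i,4],P.round(4))
s=readout.get_state(); print(s["clock"],s["position"],s["contact_force"])
E
python3 chk.py a
```

```text
wrist [364.8 161.4] 2710 [0.4648 0.1344 0.06  ]
wrist [137.3 213.8] 1658 [ 0.5487 -0.0684  0.0611]
wrist [191.  197.6] 891 [ 0.5173 -0.0165  0.0778]
wrist [253.7 196.3] 994 [0.5073 0.0378 0.0778]
wrist [315.9 196.3] 989 [0.4991 0.0918 0.0778]
wrist [381.5 197.5] 102 [0.4915 0.1489 0.0778]
wrist [201.4 259.2] 753 [ 0.5758 -0.0013  0.08  ]
scene [254.4 156.9] 87 [0.5009 0.0906 0.0805]
scene [241.3 168.4] 96 [0.5101 0.036  0.0805]
scene [229.6 181.7] 66 [ 0.5231 -0.0169  0.0801]
scene [252.5 187.3] 89 [ 0.5754 -0.0019  0.0825]
scene [215.6 196.1] 43 [ 0.5367 -0.0722  0.0802]
top [220.5 184.1] 48 [0.5037 0.0543 0.5718]
top [220.9 222. ] 75 [0.4939 0.0901 0.0778]
16.025 [0.50647239 0.03771983 0.16876944] [-0.1432812  -0.02391309 -0.24928593]
```

View pics/wrist_a.png

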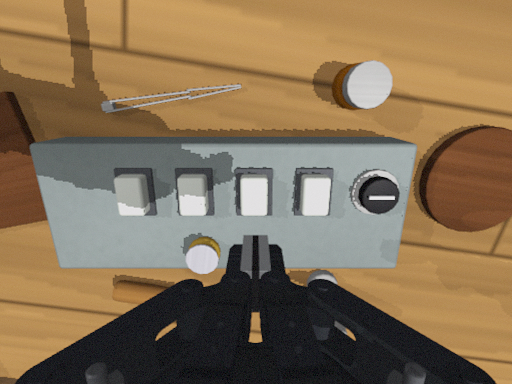

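View pics/scene_a.png

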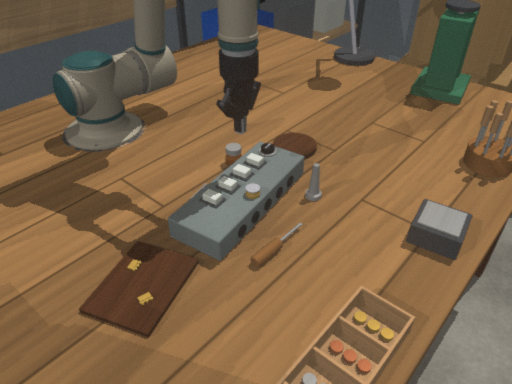

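The wrist view shows all four keys standing up at (133,193), (193,195), (254,196) and (316,196). Key 2 now measures 77.8 mm. In both views the tin, jar, tweezers, disc, mandrel, graver and crowns are where they were. Handing in.

```bash
python3 -c "
from rig import job
print(job.sign_off())"
```

```text
the job is handed in; nothing more can be done
None
```

The second key from the dial was the latched one. I pressed it fully in and it sprang up, so all four keys now stand up.

- **Tapping:** I tapped the keys in order from the dial with shut fingertips. Keys 1, 3 and 4 met the fingers at about 78 mm with 1–1.5 N. Key 2 met them at 73.1 mm with about 2.5 N and did not give.
- **Pressing:** After all four taps I pressed key 2 to its stop, at 68.5 mm and 7.6 N, then let go and lifted 100 mm clear.
- **Key heights:** The wrist camera put keys 1 to 3 at 77.8 mm. Its colour mask merged key 4 with the box top, so key 4's height comes from the scene camera, which read 80.2 mm for it and 80.1–80.5 mm for the others. That is the scene camera's usual reading of about 2 mm high.
- **Loose things:** They looked unmoved in the pictures, and the tin measured within 1 mm of where it started.
- **Time and contact:** The job took 16.0 s, and the gripper was touching nothing when I handed it in.

The wrist force reading was noisy, at about 0.7 N. For the light taps I therefore also used the joint torques, and the two agreed within that noise.

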